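# Shut and lock the culture chamber with its key

## Robot

A 6-joint arm with a two-finger parallel gripper is mounted at the origin on a cart in front of the work surface, level with it; the furniture and walls round the work are solid. World frame = base frame: x ahead of the robot, y to its left, z up, the work surface at z = 0. Lengths are in m, angles in rad, forces in N, time in s.
With the tool pointing down it reaches from about 0.4 to 0.825 m from the base axis. Payload 7 kg.
Tool frame: the origin (TCP) lies on the centre line of the jaws, within the pads' length; the fingertips stand 22 mm ahead of it and the grasp point (between the pads) lies 3 mm ahead of it; z points along the fingers, y is the line along which they close (so a half turn about z gives the same grasp; the last joint's range is limited). The gripper opens to 88 mm and grips with 3 to 60 N. Pads are 19 mm wide; open, the fingers measure 130 mm over their backs; the gripper's body (78 mm by 193 mm) begins 47 mm behind the grasp point.
Start: joints at [1.44, 0.359, 0.012, 0, -1.224, -0.288], TCP at [0.275, 0.617, 0.249] pointing down, gripper open.
Joint ranges: [-3.07, 3.07], [-1.43, 2.12], [-1.02, 1.25], [-3.03, 1.67], [-3.05, -0], [-3.03, 3.03]. Speed limits (rad/s): [2.39, 2.39, 3.01, 3.14, 3.14, 3.14].

## Interface

Orientations are given as [roll, pitch, yaw] about the fixed x, y, z axes, in that order (R = Rz(yaw) Ry(pitch) Rx(roll)).
In Python, from station import arm gives the robot as it stands.
- The arm moves only by the tool arm_command, never from a script. Its argument "series" is one flat list of numbers, 7 for each row, row after row: the turn, a rotation vector about the tool's x, y, z each as a share of 90 degrees, from -1 to 1, then the shift along the tool's x, y, z each as a share of 0.1 m, from -1 to 1, then the opening, from 0 (shut) to 1 (fully open). A call has 1 to 8 rows; each row is the pose to reach, as a shift and turn from the pose commanded when the call began, along the tool's axes at that moment; what a row does not reach only later rows make up. A row lasts 1/8 s, in which the tool goes at most 62.5 mm and 10.7 degrees, less where a joint would pass 70% of its speed; a pose out of reach is approached as far as the arm can. A call with a number of a shift or a turn outside -1 to 1 is refused whole. A call with a gripper value outside its range is refused whole. The fingers move at their own pace and stop on an object; "force" is the grip in N (left out, the last holds). Time passes only in rows, so rows that repeat a pose let the fingers close. It gives the time, the measured TCP pose, the force, the opening and the grip force at its end, in the units of the state.
- arm.get_state(): the state, without advancing time (a new reading comes with each control period).
- arm.grab_frame(name): name is "scene" or "side" or "wrist"; returns the picture (480x640x3 uint8, blue, green, red); there is no depth.
- arm.camera_model(name): a dict with "fovy" (degrees; the focal length in pixels is half the picture's height over the tangent of half this angle, whatever the lens; pixels are square), "cx", "cy" (the principal point, pixels), "D" ([k1, k2, p1, p2, k3] as OpenCV has them; the pictures are not rectified), "pose" (4x4, takes a point from camera to world coordinates). Camera axes: x right, y down, z forward; pixel columns grow to the right and rows downward; lengths in m; the calibration is good to about 2 mm. A picture is of the moment at which its call begins: read the wrist's pose just before it. camera_model takes no time and is no camera call; for the wrist camera it gives the pose at the moment of the call.
- arm.job_done(): hands the job in; it is judged then, once.
The state is a dict: "t": time; "q": joint angles; "qd": joint speeds; "joint_efforts": joint torques, N m; "eef_pos": TCP position; "ee_rot": TCP orientation; "force": force on the tool from outside, world axes, zero at the start; "moment": the same for the moment, N m; "width": finger opening in m; "gripper_force": force on a finger pad.
Only numpy, scipy, OpenCV 4.12 (cv2) and the standard library are available. Lean on these libraries where they do the work, as an engineer would, in place of code of your own. Each camera call takes 0.05 s, during which the arm holds its last target. There are 200 camera calls.

## Task

Shut the hinged cover of the culture chamber fully. Then take the flat-bladed key from its wooden stand and use it to turn both slotted captive screws on the cover clockwise to their locked stops, and finally put the key back upright and fully home in its stand. Do not disturb the dropper bottle and the matchbox between chamber and stand.

Things in the scene. Friction and masses are not known exactly. Their poses are not given: they have to be found in the camera images.
- chamber: White culture chamber, an open box 160 (x) x 170 (y) x 55 mm high, fixed to the table; hinged aluminium cover with a clear window on top. Origin: centre of its underside, z up, -x is its front (towards the robot), hinge along its rear (+x) edge. With the cover shut, the cover's upper face is 63 mm above the table.
- cover (a joint): Hinge of the cover: 0 = shut, grows (rad) as the front edge lifts, starts 0.5 to 0.9. The stiff hinge stays where left; about 1 to 4 N at the front edge pushes it down. The axis runs along the chamber's y, 84 mm behind and 55 mm above the chamber's origin; the cover is 8 mm thick and reaches 164 mm forward of the axis.
- cover_front (a point): Point on the cover's upper face, at mid-width, 10 mm behind the front edge (154 mm from the hinge axis, 8 mm above the axis when shut); a good place to push. z points out of the upper face, x along the cover towards the hinge.
- screw_left_slot (a point): Left (+y) screw: middle of its slot's floor, 65.5 mm above the table when the cover is shut; 134 mm in front of the hinge axis, 55 mm left of the middle. Steel head 32 mm in diameter, 8.5 mm above the cover; slot 6.5 mm wide, 6 mm deep, right across the head along this point's x, upper edges chamfered to 9 mm. z points out of the cover.
- screw_left (a joint): Turn of the left screw, clockwise seen from above (rad): 0 = slot square to the chamber's front edge, 1.57 = locked stop, slot parallel to the front edge and in line with the two black marks. Starts 0.25 to 0.5; turning it takes about 0.06 N m.
- screw_right_slot (a point): The same point of the right (-y) screw, 55 mm to the right of the middle.
- screw_right (a joint): Turn of the right screw, as for the left one.
- key: The key, 102 mm long, 0.1 kg, standing blade down in its stand. Origin at the middle of the blade's tip, z up to the handle. Blade 4 mm (x) x 22 mm (y) x 12 mm high; shaft 12 mm in diameter up to z 53; steel collar 34 mm in diameter, z 53 to 57; black flat handle 12 mm (x) x 30 mm (y), z 57 to 102. In the stand the collar rests on the stand's top, the origin 12 mm above the table.
- key_tip (a point): Middle of the key's blade tip (the origin of the key).
- key_grip (a point): Point on the key's axis in the handle, 80 mm above the tip, where to grip it across its 12 mm (along the key's x).
- key_stand: Wooden block 64 x 64 x 65 mm high, fixed, origin at the centre of its underside, z up. Upright hole in the middle of its top, 18 mm (x) x 26 mm (y) plus 1 mm, 60 mm deep, for the key's shaft and blade (blade's width along the stand's y).
- dropper: Bystander: dropper bottle, 32 mm in diameter, 90 mm high, standing between chamber and stand. Origin: centre of its underside.
- matchbox_loose: Bystander: small loose matchbox, 36 x 51 x 15 mm, lying between chamber and stand, nearer the robot than the dropper bottle. Origin: centre of its underside.
There are look-alikes about, which are no part of the job. Leave any blue look-alike of the key alone.

How it is judged:
By the outcome, as a careful person would: the job done as asked, in the order asked, and still so for the second after the job is handed in, with the robot touching nothing.
It also fails if it takes over 72 s, if anything falls off the work surface, if the arm or the gripper's body presses on something with over 40 N, if the wrist force passes 120 N, or if a joint passes its speed limit or range.

## Working session

There is one attempt and no reset: what is moved stays moved. The work goes in short steps, Python scripts to look and compute and a tool call to move; the robot and the scene stay as the last step left them, time stands still between calls to the robot, and variables do not carry over. Pictures are saved under pics/ and viewed, at most 10 in all, crops included, and the job is handed in when it is done.

Besides the shell and the picture viewer there is one more tool, called after "Request:" as name(argument=value, ...) on one line, values as JSON. arm_command: Moves the arm, as the interface text tells. Its arguments: {"type":"object","properties":{"series":{"type":"array"},"force":{"type":"number"}},"required":["series"]}

```bash
ls; mkdir -p pics
python3 - <<'E'
from station import arm
import cv2,numpy as np
np.set_printoptions(precision=4,suppress=True)
s=arm.get_state();print(s)
for n in("scene","side"):
    m=arm.camera_model(n);print(n,m)
    cv2.imwrite(f"pics/{n}0.png",arm.grab_frame(n))
E
```

```text
pics
{'t': 0.0, 'q': array([ 1.4401,  0.3594,  0.011 , -0.0004, -1.2241, -0.2881]), 'qd': array([-0.0005, -0.0007, -0.0018, -0.0005, -0.0007,  0.0009]), 'joint_efforts': array([  0.0002, -58.2708,  29.3044,   6.9965,   0.0069,  -0.0002]), 'eef_pos': array([0.2743, 0.6162, 0.2476]), 'ee_rot': array([ 3.14  , -0.0001, -0.4189]), 'force': array([-0.2238,  0.2591, -0.6862]), 'moment': array([-0.0418, -0.0055,  0.0087]), 'gripper_force': 0.0, 'width': 0.08768372935199509}
scene {'fovy': 51.482305740270846, 'cx': 312.8902419091378, 'cy': 237.2450633816549, 'D': array([-0.1424,  0.    ,  0.    ,  0.    ,  0.    ]), 'pose': array([[ 0.6503, -0.4523,  0.6103,  0.0233],
       [-0.7595, -0.3997,  0.5132, -0.478 ],
       [ 0.0118, -0.7973, -0.6035,  0.5993],
       [ 0.    ,  0.    ,  0.    ,  1.    ]])}
side {'fovy': 47.76122728071088, 'cx': 322.1463663679009, 'cy': 239.69975997904427, 'D': array([-0.0805,  0.    ,  0.    ,  0.    ,  0.    ]), 'pose': array([[ 0.806 , -0.3056,  0.5069,  0.1346],
       [-0.5915, -0.3842,  0.7089, -0.6153],
       [-0.0219, -0.8712, -0.4905,  0.4873],
       [ 0.    ,  0.    ,  0.    ,  1.    ]])}
```

View pics/scene0.png

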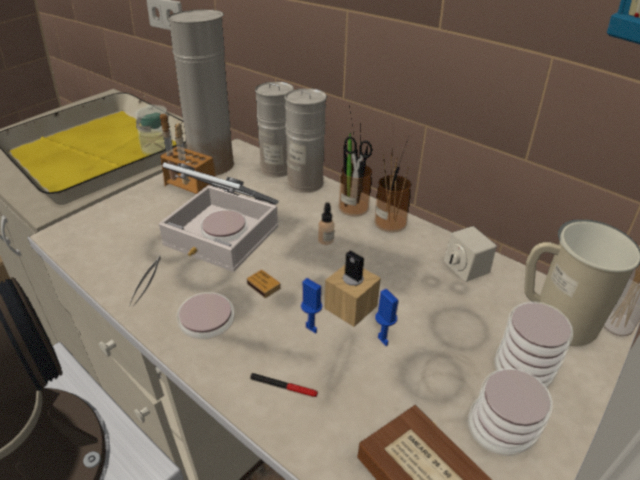

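View pics/side0.png

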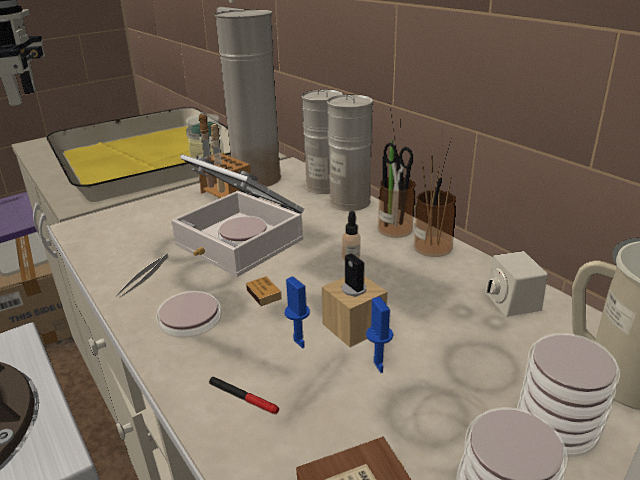

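The scene picture shows the chamber at (220,225), cover open, the stand with the black key at (352,290), dropper (326,225) and matchbox (264,282). The side picture shows the chamber at (238,232), the stand at (353,308). Now zoomed crops with a pixel grid.

```bash
cat > h.py <<'E'
import cv2,numpy as np
from station import arm
from scipy.spatial.transform import Rotation as R
np.set_printoptions(precision=4,suppress=True)
def K(m):
    f=240/np.tan(np.radians(m["fovy"])/2);return np.array([[f,0,m["cx"]],[0,f,m["cy"]],[0,0,1.]])
def ray(m,uv):
    p=cv2.undistortPoints(np.array([[uv]],float),K(m),m["D"])[0,0]
    P=m["pose"];return P[:3,3],P[:3,:3]@np.array([*p,1.])
def atz(m,uv,z):
    o,d=ray(m,uv);return o+d*(z-o[2])/d[2]
def tri(mu):
    A=0;b=0
    for m,uv in mu:
        o,d=ray(m,uv);d=d/np.linalg.norm(d);Q=np.eye(3)-np.outer(d,d);A=A+Q;b=b+Q@o
    return np.linalg.solve(A,b)
def proj(m,X):
    P=np.linalg.inv(m["pose"]);r=cv2.Rodrigues(P[:3,:3])[0]
    return cv2.projectPoints(np.atleast_2d(np.array(X,float)),r,P[:3,3],K(m),m["D"])[0][:,0]
def crop(im,x0,y0,w,h,s,step=20):
    c=cv2.resize(im[y0:y0+h,x0:x0+w],None,fx=s,fy=s,interpolation=cv2.INTER_CUBIC)
    for x in range(-(-x0//step)*step,x0+w,step):
        X=int((x-x0)*s);cv2.line(c,(X,0),(X,5),(0,0,255),1);cv2.putText(c,str(x),(X,15),0,.35,(0,0,255),1)
    for y in range(-(-y0//step)*step,y0+h,step):
        Y=int((y-y0)*s);cv2.line(c,(0,Y),(5,Y),(0,0,255),1);cv2.putText(c,str(y),(6,Y+4),0,.35,(0,0,255),1)
    return c
def tool(pos,rpy,openv=None):
    "print shift/turn in call units from current commanded (measured) pose to target"
    s=arm.get_state();R0=R.from_euler("xyz",s["ee_rot"]);R1=R.from_euler("xyz",rpy)
    print("turn",(R0.inv()*R1).as_rotvec()/(np.pi/2),"shift",R0.inv().apply(np.array(pos)-s["eef_pos"])/.1)
E
python3 - <<'E'
from h import *
a=cv2.imread("pics/scene0.png");b=cv2.imread("pics/side0.png")
o=np.zeros((600,800,3),np.uint8)
def put(c,x,y): o[y:y+c.shape[0],x:x+c.shape[1]]=c
put(crop(a,152,150,140,120,2.8),0,0);put(crop(b,168,145,142,130,2.8),400,0)
put(crop(a,310,240,85,83,2.8),0,366);put(crop(a,240,260,56,40,2.8),242,366);put(crop(b,310,245,85,83,2.8),400,366);put(crop(b,235,265,56,40,2.8),640,366)
cv2.imwrite("pics/c0.png",o)
E
```

```text
(no output)
```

View pics/c0.png

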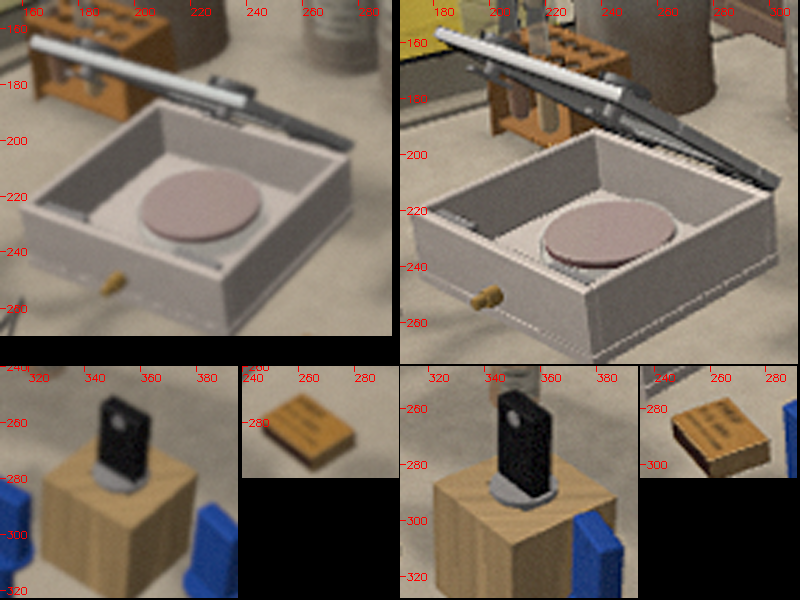

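```bash
cat > fit.py <<'E'
from h import *
from scipy.optimize import least_squares
S=arm.camera_model("scene");D=arm.camera_model("side")
def fit(pts,x0):
    "pts: (cam, local xyz, uv)"
    def f(p):
        c,s=np.cos(p[2]),np.sin(p[2]);M=np.array([[c,-s,0],[s,c,0],[0,0,1]])
        return np.concatenate([proj(m,M@np.array(l)+[p[0],p[1],0])[0]-uv for m,l,uv in pts])
    r=least_squares(f,x0);print(r.x,np.degrees(r.x[2]),"res px\n",r.fun.reshape(-1,2));return r.x
if __name__=="__main__":
    for uv,z in (((159.1,224.3),.055),((231.3,246.4),.055),((277.7,204.3),.055)): print(atz(S,uv,z))
    lf,rf,rr=(-.08,.085,.055),(-.08,-.085,.055),(.08,-.085,.055)
    fit([(S,lf,(159.1,224.3)),(S,rf,(231.3,246.4)),(S,rr,(277.7,204.3)),(D,lf,(173,219.6)),(D,rf,(234.8,248.9))],[.5,.2,0])
    print("cover front corners",tri([(S,(163.8,164.3)),(D,(181.2,156.8))]),tri([(S,(239.5,185.7)),(D,(247.3,177.9))]))
    for uv in ((325,278.9),(355.7,297.5),(380,277.9)): print(atz(S,uv,.065))
    h=.032;l,n,r=(-h,h,.065),(-h,-h,.065),(h,-h,.065)
    fit([(S,l,(325,278.9)),(S,n,(355.7,297.5)),(S,r,(380,277.9)),(D,l,(322.1,287.9)),(D,n,(350.4,308.9)),(D,r,(387.5,291.1))],[.5,-.1,0])
    for n,uvs in (("match",((246.5,276.4),(266,298),(281,285.5),(263,270.5))),):
        for uv in uvs: print(n,atz(S,uv,.015))
    print("dropper",atz(S,(326,241),0))
E
python3 fit.py
```

```text
[0.4119 0.2293 0.055 ]
[0.4577 0.0756 0.055 ]
[0.6098 0.1077 0.055 ]
[0.5133 0.1721 0.2344] 13.430806934367894 res px
 [[-0.4432 -2.2755]
 [ 0.7519  1.7651]
 [ 0.2355 -0.2732]
 [-1.3204 -0.4309]
 [ 0.6164  0.1887]]
cover front corners [0.4535 0.2431 0.1613] [0.4916 0.0783 0.1644]
[ 0.4924 -0.1102  0.065 ]
[ 0.4905 -0.173   0.065 ]
[ 0.5528 -0.1756  0.065 ]
[ 0.5236 -0.1431 -0.0137] -0.7825832575176447 res px
 [[ 0.0527  0.236 ]
 [ 1.07    0.2487]
 [ 0.7847 -0.7637]
 [-0.831  -1.2102]
 [-0.4745  0.0295]
 [-0.2892  0.5884]]
match [0.4498 0.0322 0.015 ]
match [ 0.4339 -0.032   0.015 ]
match [ 0.473  -0.0296  0.015 ]
match [0.4803 0.0216 0.015 ]
dropper [0.6372 0.0042 0.    ]
```

The fit holds: chamber at (0.513,0.172), yaw 13.4°, cover about 0.67 rad, stand at (0.524,-0.143), yaw about 0. I start towards the cover with the jaws shut.

Request:
arm_command(series=[0,0,0,0.46,0.42,0,0,0,0,0,0.93,0.83,0,0,0,0,0,0.93,0.83,0,0], force=20)

```text
t: 0.48
eef_pos: [0.3268, 0.4995, 0.249]
ee_rot: [3.141, 0.0, -0.422]
force: [0.6, 0.4, 0.5]
width: 0.0627
gripper_force: 0.0
```

Request:
arm_command(series=[0,0,0,0.46,0.42,0,0,0,0,0,0.93,0.83,0,0,0,0,0,0.93,0.83,0,0])

```text
t: 0.85
eef_pos: [0.3778, 0.3865, 0.2488]
ee_rot: [3.141, 0.0, -0.422]
force: [0.6, 0.3, -0.1]
width: 0.0335
gripper_force: 0.0
```

Request:
arm_command(series=[0,0,0,0.46,0.42,0,0,0,0,0,0.93,0.83,0,0,0,0,0,0.93,0.83,0,0])

```text
t: 1.23
eef_pos: [0.429, 0.2734, 0.2485]
ee_rot: [3.141, 0.0, -0.422]
force: [0.0, 0.7, 0.0]
width: 0.0038
gripper_force: 0.0
```

Request:
arm_command(series=[0,0,-0.1,0.46,0.42,0,0,0,0,-0.2,0.91,0.83,0,0,0,0,-0.3,0.91,0.83,0,0,0,0,-0.41,0.91,0.83,0,0,0,0,-0.41,0.91,0.83,0,0])

```text
t: 1.85
eef_pos: [0.4777, 0.1639, 0.2484]
ee_rot: [-3.142, 0.0, 0.225]
force: [0.2, -0.8, -0.4]
width: 0.0001
gripper_force: 0.0
```

Request:
arm_command(series=[0,0,0,0.19,0,0.4,0,0,0,0,0.19,0,0.63,0,0,0,0,0.19,0,0.63,0])

```text
t: 2.22
eef_pos: [0.4951, 0.1673, 0.1837]
ee_rot: [3.14, 0.004, 0.223]
force: [-0.4, 0.4, -0.4]
width: 0.0006
gripper_force: 0.0
```

Request:
arm_command(series=[0,0,0,0,0,0.1,0,0,0,0,-0.15,0,0.3,0,0,0,0,-0.25,0,0.5,0,0,0,0,-0.32,0,0.71,0,0,0,0,-0.36,0,0.85,0,0,0,0,-0.37,0,0.96,0,0,0,0,-0.37,0,0.96,0])

```text
t: 3.1
eef_pos: [0.46, 0.159, 0.0894]
ee_rot: [3.141, 0.0, 0.225]
force: [0.3, -0.5, -0.0]
width: 0.0005
gripper_force: 0.0
```

Request:
arm_command(series=[0,0,0,0,0,0.04,0,0,0,0,0,0,0.07,0,0,0,0,0,0,0.07,0])

```text
t: 3.48
eef_pos: [0.4607, 0.1594, 0.085]
ee_rot: [-3.141, -0.002, 0.226]
force: [-9.3, -1.4, 25.7]
width: 0.0005
gripper_force: 13.0
```

Contact at tip height 0.063 m with 26 N, so the cover is shut. Raise and look.

Request:
arm_command(series=[0,0,0,0,0,-0.5,0,0,0,0,0,0,-1,0,0,0,0,0,0,-1,0])

```text
t: 3.85
eef_pos: [0.4623, 0.1604, 0.187]
ee_rot: [-3.138, -0.008, 0.226]
force: [0.4, 1.2, -0.4]
width: 0.0003
gripper_force: 0.0
```

Request:
arm_command(series=[0,0,0,-0.5,0,-0.5,0.5,0,0,0,-0.5,0,-1,0.5,0,0,0,-0.5,0,-1,0.5,0,0,0,-0.5,0,-1,0.5])

```text
t: 4.35
eef_pos: [0.4109, 0.1476, 0.2822]
ee_rot: [-3.141, 0.0, 0.225]
force: [-0.6, -0.8, -0.7]
width: 0.0351
gripper_force: 0.0
```

Run:
```python
from h import *
m=arm.camera_model("wrist");print(m);im=arm.grab_frame("wrist")
import pickle;pickle.dump(m,open("w1.pkl","wb"));cv2.imwrite("pics/w1.png",im)
print(proj(m,[[.452,.214,.0715],[.4776,.107,.0715]]),arm.get_state()["eef_pos"])
```

```text
{'fovy': 71.86858918780523, 'cx': 320.16459662098026, 'cy': 231.77997588347088, 'D': array([0.0084, 0.    , 0.    , 0.    , 0.    ]), 'pose': array([[ 0.2238, -0.9349, -0.2755,  0.485 ],
       [-0.9746, -0.215 , -0.0624,  0.1639],
       [-0.0009,  0.2825, -0.9593,  0.4183],
       [ 0.    ,  0.    ,  0.    ,  1.    ]])}
[[265.4953 155.539 ]
 [373.212  154.5404]] [0.4108 0.1474 0.2816]
```

View pics/w1.png

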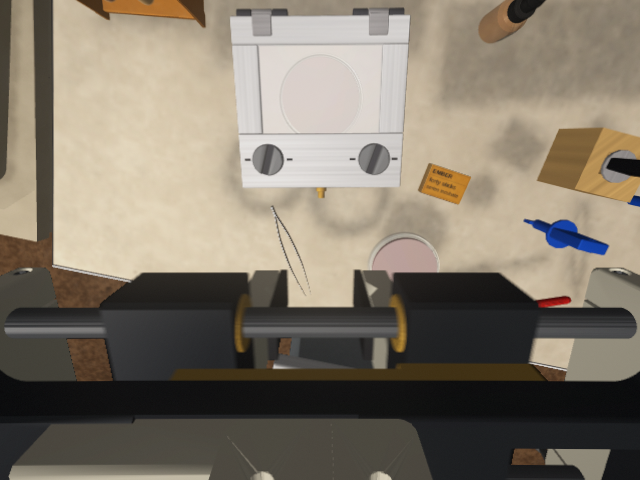

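The wrist picture shows the cover shut, screws at about (268,159) and (374,158), stand's key head at right (625,165). Measuring the heads and slots.

```bash
cat > scr.py <<'E'
from h import *
import pickle
def screws(im,m,guess,rad,s=4):
    g=cv2.cvtColor(im,cv2.COLOR_BGR2GRAY);outs=[];res=[]
    for u,v in guess:
        h=int(rad*1.9);x0,y0=int(u)-h,int(v)-h
        c=cv2.resize(g[y0:y0+2*h,x0:x0+2*h],None,fx=s,fy=s,interpolation=cv2.INTER_CUBIC)
        C=cv2.HoughCircles(cv2.GaussianBlur(c,(9,9),2),cv2.HOUGH_GRADIENT,1,1000,param1=80,param2=12,minRadius=int(rad*.85*s),maxRadius=int(rad*1.2*s))[0,0]
        yy,xx=np.mgrid[:c.shape[0],:c.shape[1]];ins=(xx-C[0])**2+(yy-C[1])**2<(C[2]*.85)**2
        t=np.percentile(c[ins],17);M=(ins&(c<t)).astype(np.uint8)
        n,L,st,ce=cv2.connectedComponentsWithStats(M);k=1+st[1:,4].argmax()
        p=np.argwhere(L==k)[:,::-1].astype(float);mu=p.mean(0);d=np.linalg.svd(p-mu,full_matrices=False)[2][0]
        o=cv2.cvtColor(c,cv2.COLOR_GRAY2BGR);cv2.circle(o,(int(C[0]),int(C[1])),int(C[2]),(0,255,0),1)
        cv2.line(o,*[tuple(int(q) for q in mu+k*C[2]*d) for k in(-1,1)],(0,0,255),1);outs.append(o)
        f=lambda q:np.array([(q[0]+.5)/s-.5+x0,(q[1]+.5)/s-.5+y0])
        W=atz(m,f(C[:2]),.0715);a,b=atz(m,f(mu-C[2]*d),.0715),atz(m,f(mu+C[2]*d),.0715)
        print("px",f(C[:2]),"r",C[2]/s,"world",W,"slotmid",(a+b)/2,"slot yaw deg",np.degrees(np.arctan2(*(b-a)[[1,0]]))%180)
        res.append(W)
    d=res[0]-res[1];print("dist",np.linalg.norm(d),"chamber yaw deg",np.degrees(np.arctan2(-d[0],d[1])))
    return np.hstack(outs)
E
python3 - <<'E'
from scr import *
m=pickle.load(open("w1.pkl","rb"));im=cv2.imread("pics/w1.png")
o=screws(im,m,[(268,159),(374,158.5)],16.5,6)
st=crop(im,530,115,110,95,3.4);H=st.shape[0]
P=np.zeros((600,800,3),np.uint8);P[:o.shape[0],:o.shape[1]]=o[:600,:800];y=600-H;y=max(y,0)
if o.shape[0]+180<=600: pass
w=min(st.shape[1],800);P[600-min(H,600-o.shape[0]):,:w]=st[H-min(H,600-o.shape[0]):,:w];print(o.shape,st.shape)
cv2.imwrite("pics/c1.png",P)
E
```

```text
px [267.1667 159.3333] r 16.050001 world [0.4486 0.2117 0.0715] slotmid [0.4457 0.2132 0.0715] slot yaw deg 3.255705301619713
px [373.8333 158.5   ] r 15.866666 world [0.4739 0.1053 0.0715] slotmid [0.4709 0.1069 0.0715] slot yaw deg 178.69585255463366
dist 0.10930197444949624 chamber yaw deg 13.375005213288583
(372, 744, 3) (323, 374, 3)
```

View pics/c1.png

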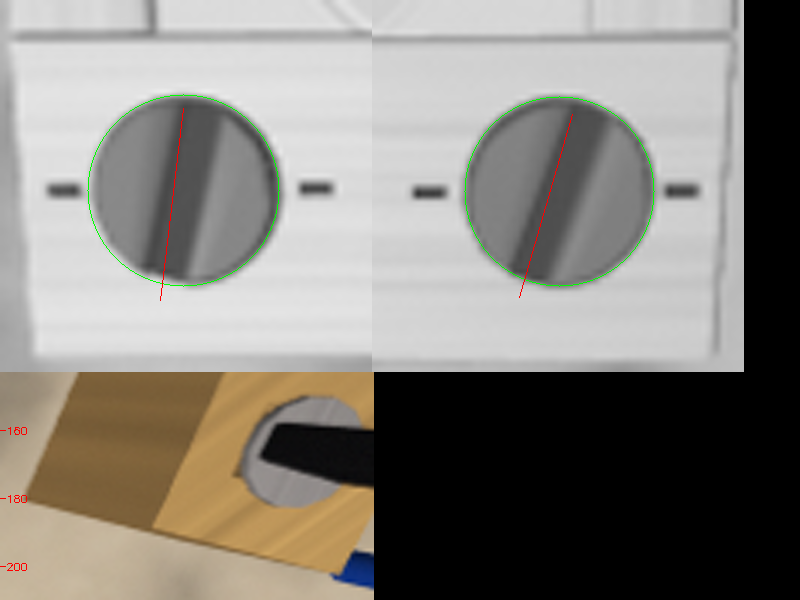

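Screws: left (0.449,0.212), right (0.474,0.105), spacing 109.3 mm (110 given), chamber yaw 13.4°; slots tilt about 11° and 17° from the image vertical (yaw near -1° and -3°); the red lines lie slightly off the slots' true centres. Now to the key.

Request:
arm_command(series=[0,0,0,0.08,0.5,0,0.45,0,0,0,0.15,1,0.1,0.45,0,0,0,0.15,1,0.1,0.45])

```text
t: 4.78
eef_pos: [0.4479, 0.0507, 0.2701]
ee_rot: [3.14, 0.005, 0.221]
force: [0.2, 1.1, -0.5]
width: 0.0396
gripper_force: 0.0
```

Request:
arm_command(series=[0,0,0.1,0.08,0.5,0,0.45,0,0,0.2,0.15,1,0.1,0.45,0,0,0.3,0.15,1,0.1,0.45,0,0,0.4,0.15,1,0.1,0.45,0,0,0.5,0.15,1,0.1,0.45,0,0,0.6,0.15,1,0.1,0.45,0,0,0.6,0.15,1,0.1,0.45])

```text
t: 5.65
eef_pos: [0.4849, -0.0401, 0.2616]
ee_rot: [3.14, 0.001, -0.716]
force: [-0.1, 0.1, 0.3]
width: 0.0391
gripper_force: 0.0
```

Run:
```python
from h import *
print(arm.get_state()["eef_pos"],arm.get_state()["ee_rot"])
tool([.5236,-.1431,.25],[np.pi,0,-1.584])
```

```text
[ 0.4849 -0.0401  0.2616] [ 3.14    0.0011 -0.716 ]
turn [0.0012 0.0003 0.5526] shift [0.9682 0.5223 0.1153]
```

Request:
arm_command(series=[0,0,0.1,0.3,0.15,0.05,0.45,0,0,0.2,0.6,0.3,0.1,0.45,0,0,0.3,0.97,0.52,0.12,0.45,0,0,0.4,0.97,0.52,0.12,0.45,0,0,0.5,0.97,0.52,0.12,0.45,0,0,0.55,0.97,0.52,0.12,0.45,0,0,0.55,0.97,0.52,0.12,0.45])

```text
t: 6.52
eef_pos: [0.524, -0.1433, 0.25]
ee_rot: [3.141, -0.0, -1.577]
force: [0.2, 0.6, 0.7]
width: 0.0394
gripper_force: 0.0
```

Run:
```python
from h import *
import pickle
m=arm.camera_model("wrist");im=arm.grab_frame("wrist");pickle.dump(m,open("w2.pkl","wb"));cv2.imwrite("pics/w2.png",im)
u=proj(m,[[.5236,-.1431,.114]])[0];print(u,arm.get_state()["eef_pos"],arm.get_state()["ee_rot"])
x0,y0=max(0,int(u[0])-110),max(0,int(u[1])-90)
cv2.imwrite("pics/w2c.png",crop(im,x0,y0,220,180,3.2))
```

```text
[319.8464 228.4081] [ 0.524  -0.1432  0.2501] [ 3.1407 -0.     -1.5767]
```

View pics/w2c.png

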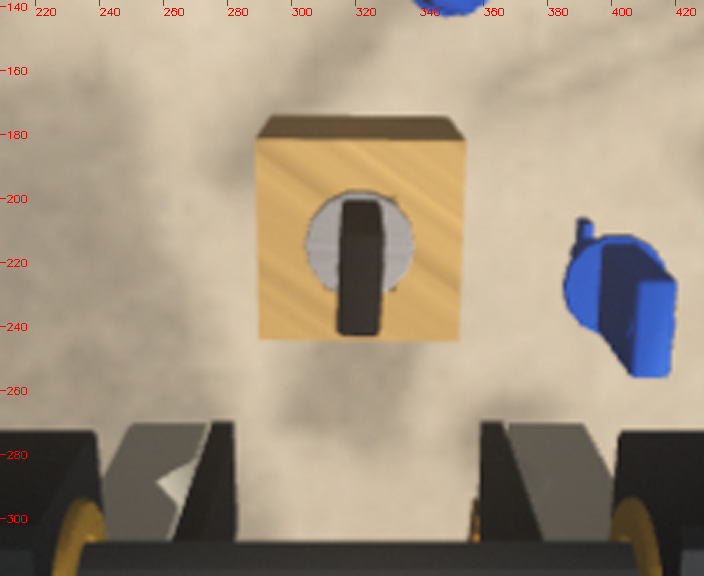

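The crop shows the stand's top corners at (289,181),(354,181),(352,244),(290,244), the black handle at x 314-328 with its near top edge at y 242, and a blue look-alike to the right (about (412,235)).

Run:
```python
from h import *
from fit import fit,S,D
import pickle
m=pickle.load(open("w2.pkl","rb"));h=.032
t=.065
fit([(m,(-h,-h,t),(354.3,181.4)),(m,(h,-h,t),(289.3,181.4)),(m,(-h,h,t),(352.4,244.3)),(m,(h,h,t),(289.9,243.6))][:4],[.52,-.14,0])
for uv in ((289.3,181.4),(354.3,181.4),(352.4,244.3),(289.9,243.6)): print(atz(m,uv,.065))
print("handle far edge +-6mm",atz(m,(314.3,242.4),.114),atz(m,(327.8,242.4),.114))
print("collar centre",atz(m,(321.3,214),.069))
print("blue top",atz(m,(414,240),.1),"foot",atz(m,(392,208),0), "side foot",atz(S,(313,330),0),atz(S,(385,343),0))
```

```text
[ 0.5219 -0.1446 -0.0132] -0.7556569088834545 res px
 [[ 0.5437  0.1298]
 [-0.6438 -0.346 ]
 [ 0.1241 -0.0035]
 [-0.0174  0.2867]]
[ 0.5529 -0.1766  0.065 ]
[ 0.4901 -0.1763  0.065 ]
[ 0.4905 -0.1121  0.065 ]
[ 0.5543 -0.1133  0.065 ]
handle far edge +-6mm [ 0.5285 -0.1306  0.114 ] [ 0.5168 -0.1305  0.114 ]
collar centre [ 0.5221 -0.1451  0.069 ]
blue top [ 0.4383 -0.1277  0.1   ] foot [ 0.4377 -0.1355  0.    ] side foot [ 0.4418 -0.1292  0.    ] [ 0.4951 -0.2327  0.    ]
```

Request:
arm_command(series=[0,0,0.005,0.02,0.02,0.5,0.45,0,0,0.005,0.02,0.02,1,0.45,0,0,0.005,0.02,0.02,1,0.45])

```text
t: 6.95
eef_pos: [0.5194, -0.1454, 0.1474]
ee_rot: [3.134, -0.0, -1.587]
force: [-0.5, -0.3, 0.7]
width: 0.0394
gripper_force: 0.0
```

Request:
arm_command(series=[0,0,0,0,0,0.3,0.45,0,0,0,0,0,0.55,0.45,0,0,0,0,0,0.55,0.45,0,0,0,0,0,0.55,0.0,0,0,0,0,0,0.55,0.0,0,0,0,0,0,0.55,0.0,0,0,0,0,0,0.55,0.0,0,0,0,0,0,0.55,0.0], force=40)

```text
t: 7.95
eef_pos: [0.5225, -0.1455, 0.0964]
ee_rot: [-3.14, -0.0, -1.589]
force: [0.4, 0.8, 6.4]
width: 0.0115
gripper_force: 40.0
```

Request:
arm_command(series=[0,0,0,0,0,-0.3,0,0,0,0,0,0,-0.7,0,0,0,0,0,0,-1,0,0,0,0,0,0,-1,0])

```text
t: 8.45
eef_pos: [0.5233, -0.1455, 0.198]
ee_rot: [-3.137, 0.0, -1.589]
force: [-1.1, -0.2, -1.9]
width: 0.0116
gripper_force: 40.0
```

Request:
arm_command(series=[0,0,-0.1,-0.3,0.1,0,0,0,0,-0.2,-0.6,0.2,0,0,0,0,-0.3,-1,0.2,0,0,0,0,-0.4,-1,0.2,0,0,0,0,-0.5,-1,0.2,0,0,0,0,-0.5,-1,0.2,0,0])

```text
t: 9.2
eef_pos: [0.5032, -0.0451, 0.1945]
ee_rot: [3.14, 0.001, -0.805]
force: [-0.3, -0.4, -1.5]
width: 0.0118
gripper_force: 40.0
```

Run:
```python
from h import *
s=arm.get_state();print(s["eef_pos"],s["ee_rot"],s["force"],s["width"])
tool([.4739,.1053,.190],[np.pi,0,-.06])
```

```text
[ 0.5032 -0.0451  0.1945] [ 3.1402  0.0011 -0.8046] [-0.2578 -0.4456 -1.4823] 0.011804715371487327
turn [ 0.0006  0.001  -0.474 ] shift [-1.2869 -0.8317  0.0457]
```

Request:
arm_command(series=[0,0,-0.1,-0.3,-0.2,0,0,0,0,-0.2,-0.6,-0.4,0,0,0,0,-0.3,-1,-0.65,0,0,0,0,-0.4,-1,-0.65,0,0,0,0,-0.47,-1,-0.65,0,0,0,0,-0.47,-1,-0.65,0,0])

```text
t: 9.95
eef_pos: [0.4809, 0.0718, 0.195]
ee_rot: [3.141, 0.001, -0.069]
force: [-0.6, -0.9, -1.4]
width: 0.0115
gripper_force: 40.0
```

Run:
```python
from h import *
s=arm.get_state();print(s["eef_pos"],s["ee_rot"],s["force"],s["width"])
tool([.4739,.1053,.190],[np.pi,0,-.06])
```

```text
[0.4809 0.0718 0.195 ] [ 3.1412  0.0009 -0.0693] [-0.5773 -0.8697 -1.3567] 0.011510757247287133
turn [ 0.0003  0.0006 -0.0059] shift [-0.0931 -0.3291  0.0503]
```

Request:
arm_command(series=[0,0,0,-0.09,-0.33,0.05,0,0,0,0,-0.09,-0.33,0.05,0,0,0,0,-0.09,-0.33,0.05,0])

```text
t: 10.32
eef_pos: [0.4743, 0.1052, 0.1904]
ee_rot: [3.141, 0.0, -0.068]
force: [0.4, -1.0, -1.2]
width: 0.012
gripper_force: 40.0
```

Run:
```python
from h import *
import pickle
s=arm.get_state();print(s["eef_pos"],s["ee_rot"])
m=arm.camera_model("wrist");im=arm.grab_frame("wrist");pickle.dump(m,open("w3.pkl","wb"));cv2.imwrite("pics/w3.png",im)
p=s["eef_pos"];T=p-[0,0,.0844]
print("tip px",proj(m,[T])[0],"screws",proj(m,[[.4739,.1053,.0715],[.4486,.2117,.0715]]))
u=proj(m,[[.4739,.1053,.0715]])[0];x0,y0=int(u[0])-110,max(0,int(u[1])-90)
print(x0,y0);cv2.imwrite("pics/w3c.png",crop(im,x0,y0,200,150,4))
```

```text
[0.4743 0.1052 0.1904] [ 3.1412  0.0005 -0.0681]
tip px [319.148  246.7998] screws [[319.1476 233.2949]
 [193.3462 270.6875]]
209 143
```

View pics/w3c.png

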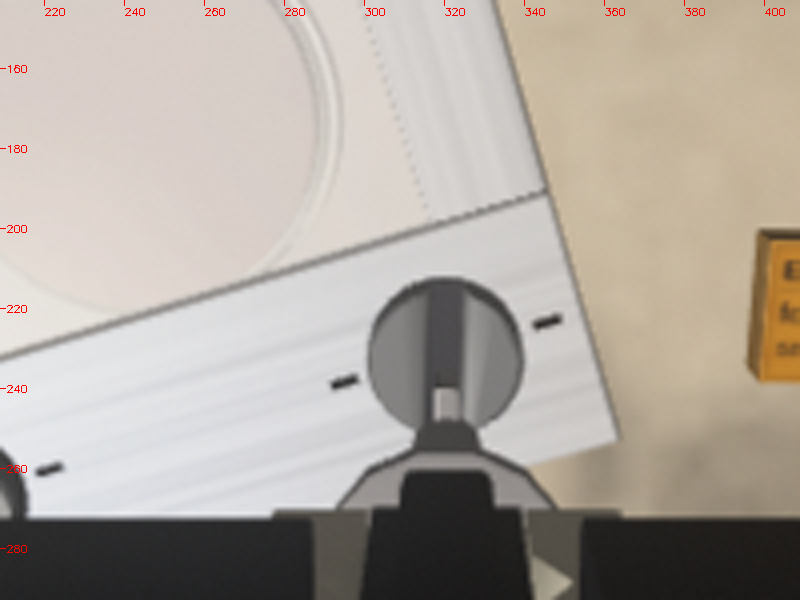

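The picture shows the blade (crop (446,400), px 320.6) laterally in line with the right slot (floor px 316.5–324.7) and parallel to it. Checking the fore-aft alignment.

Run:
```python
from h import *
import pickle
m=pickle.load(open("w3.pkl","rb"))
T=np.array([.4743,.1052,.106])
print(proj(m,[T+[.011,0,0],T+[.011,0,.012],T+[.006,0,.012],T+[0,0,.041],T+[.017,0,.041],T+[.015,0,.0935]]))
c=np.array([.4739,.1053,.0715]);a=np.linspace(0,6.28,8,endpoint=False)
e=proj(m,[c+[.016*np.cos(t),.016*np.sin(t),0] for t in a]);print(e)
```

```text
[[318.0359 231.8682]
 [317.9272 237.0225]
 [318.4484 244.2008]
 [318.9168 269.7367]
 [316.8798 242.1607]
 [316.0475 285.8359]]
[[317.768  213.9385]
 [303.9778 220.5999]
 [299.3045 234.5621]
 [306.2081 247.4614]
 [320.4501 252.0074]
 [333.9603 245.7311]
 [339.0365 232.0554]
 [332.4462 218.7822]]
```

Request:
arm_command(series=[0,0,0,0.16,0,0.1,0,0,0,0,0.32,0,0.2,0,0,0,0,0.32,0,0.3,0,0,0,0,0.32,0,0.34,0,0,0,0,0.32,0,0.34,0])

```text
t: 11.0
eef_pos: [0.506, 0.1031, 0.156]
ee_rot: [3.141, 0.001, -0.066]
force: [0.1, 0.6, -0.7]
width: 0.0117
gripper_force: 40.0
```

Request:
arm_command(series=[0,0,0,0,0,0.03,0,0,0,0,0,0,0.06,0,0,0,0,0,0,0.06,0])

```text
t: 11.38
eef_pos: [0.5062, 0.1034, 0.1505]
ee_rot: [-3.142, 0.0, -0.065]
force: [0.5, -0.3, -1.4]
width: 0.0114
gripper_force: 40.0
```

I entered the forward shift ten times too large (32 mm, not 3.2). There is no contact, so I raise the key and move back.

Request:
arm_command(series=[0,0,0,0,0,-0.25,0,0,0,0,0,0,-0.25,0,0,0,0,-0.15,0,-0.25,0,0,0,0,-0.285,0,-0.25,0,0,0,0,-0.285,0,-0.25,0,0,0,0,-0.285,0,-0.2,0,0,0,0,-0.285,0,-0.2,0])

```text
t: 12.25
eef_pos: [0.4778, 0.1052, 0.17]
ee_rot: [3.141, 0.001, -0.065]
force: [0.2, -0.4, -1.0]
width: 0.0117
gripper_force: 40.0
```

Run:
```python
from h import *
s=arm.get_state();print(s["eef_pos"],s["ee_rot"],s["force"],s["width"])
tool([.4774,.105,.160],[np.pi,0,-.075])
```

```text
[0.4778 0.1052 0.17  ] [ 3.1411  0.0008 -0.0654] [ 0.2206 -0.3915 -1.0476] 0.011720894171992001
turn [0.0003 0.0005 0.0061] shift [-0.0036  0.002   0.0996]
```

Well placed; now descend in two steps, to just above the slot floor.

Request:
arm_command(series=[0,0,0.005,0,0,0.06,0,0,0,0.005,0,0,0.12,0,0,0,0.005,0,0,0.15,0,0,0,0.005,0,0,0.15,0])

```text
t: 12.75
eef_pos: [0.4778, 0.1051, 0.1552]
ee_rot: [3.141, 0.001, -0.073]
force: [0.5, -0.4, -1.4]
width: 0.0115
gripper_force: 40.0
```

Request:
arm_command(series=[0,0,0,0,0,0.03,0,0,0,0,0,0,0.05,0,0,0,0,0,0,0.05,0])

```text
t: 13.12
eef_pos: [0.4778, 0.1052, 0.1504]
ee_rot: [3.141, 0.0, -0.073]
force: [0.2, 0.1, -1.3]
width: 0.0117
gripper_force: 40.0
```

Request:
arm_command(series=[0,0,0,0,0,0.02,0,0,0,0,0,0,0.03,0,0,0,0,0,0,0.03,0])

```text
t: 13.5
eef_pos: [0.4784, 0.1053, 0.1495]
ee_rot: [-3.141, -0.001, -0.072]
force: [-5.8, -0.9, 17.1]
width: 0.0117
gripper_force: 40.0
```

The blade is in the slot (17 N on the floor at the expected height). I ease off 1.5 mm and turn clockwise.

Request:
arm_command(series=[0,0,0,0,0,-0.015,0,0,0,0.1,0,0,-0.015,0,0,0,0.2,0,0,-0.015,0,0,0,0.3,0,0,-0.015,0,0,0,0.4,0,0,-0.015,0,0,0,0.5,0,0,-0.015,0,0,0,0.6,0,0,-0.015,0,0,0,0.6,0,0,-0.015,0])

```text
t: 14.5
eef_pos: [0.4769, 0.1032, 0.1496]
ee_rot: [3.138, -0.002, -1.018]
force: [-3.9, -6.5, 10.3]
width: 0.0119
gripper_force: 40.0
```

Run:
```python
from h import *
s=arm.get_state();print(s["eef_pos"],s["ee_rot"],s["force"],s["moment"])
```

```text
[0.4769 0.1032 0.1496] [ 3.1378 -0.0021 -1.0175] [-3.8993 -6.511  10.3357] [-3.3266  1.783  -0.0107]
```

Request:
arm_command(series=[0,0,0.1,0.01,0,-0.005,0,0,0,0.2,0.01,0,-0.005,0,0,0,0.24,0.01,0,-0.005,0,0,0,0.24,0.01,0,-0.005,0])

```text
t: 15.0
eef_pos: [0.4761, 0.1023, 0.1496]
ee_rot: [3.136, -0.003, -1.394]
force: [-9.2, -4.9, 12.6]
width: 0.0118
gripper_force: 40.0
```

Run:
```python
from h import *
s=arm.get_state();print(s["eef_pos"],s["ee_rot"],s["force"],s["moment"],s["joint_efforts"][5])
```

```text
[0.4761 0.1023 0.1496] [ 3.1363 -0.0029 -1.3937] [-9.2467 -4.9346 12.6384] [-2.1357  3.7473  0.0727] -0.4977848567068577
```

Request:
arm_command(series=[0,0,0.05,0,0,0,0,0,0,0.08,0,0,0,0,0,0,0.08,0,0,0,0])

```text
t: 15.38
eef_pos: [0.4758, 0.1023, 0.1496]
ee_rot: [3.136, -0.004, -1.519]
force: [-10.7, -4.1, 14.0]
width: 0.012
gripper_force: 40.1
```

Run:
```python
from h import *
s=arm.get_state();print(s["eef_pos"],s["ee_rot"],s["force"],s["moment"],s["joint_efforts"][5])
```

```text
[0.4758 0.1023 0.1496] [ 3.1362 -0.0035 -1.5189] [-10.7121  -4.0831  14.0354] [-1.842   4.5243  0.2141] -0.5193262919783592
```

The torque rose from 0.07 to 0.21 N m, so the stop is reached. Back the turn off a little, lift out and move to the left screw.

Request:
arm_command(series=[0,0,-0.06,0,0,0,0,0,0,-0.06,0,0,-0.15,0,0,0,-0.06,0,0,-0.4,0,0,0,-0.06,0,0,-0.4,0])

```text
t: 15.88
eef_pos: [0.4802, 0.1054, 0.1921]
ee_rot: [-3.137, 0.002, -1.425]
force: [-0.2, 1.0, -1.7]
width: 0.0117
gripper_force: 40.0
```

Request:
arm_command(series=[0,0,-0.1,-0.5,0.1,0,0,0,0,-0.2,-1,0.15,0,0,0,0,-0.3,-1,0.15,0,0,0,0,-0.4,-1,0.15,0,0,0,0,-0.5,-1,0.15,0,0,0,0,-0.6,-1,0.15,0,0,0,0,-0.7,-1,0.15,0,0,0,0,-0.8,-1,0.15,0,0])

```text
t: 16.88
eef_pos: [0.449, 0.2014, 0.1894]
ee_rot: [-3.141, 0.0, -0.163]
force: [-0.1, -0.6, -1.3]
width: 0.0118
gripper_force: 40.0
```

Run:
```python
from h import *
s=arm.get_state();print(s["eef_pos"],s["ee_rot"],s["force"],s["width"])
tool([.4524,.2113,.190],[np.pi,0,-.017])
```

```text
[0.449  0.2014 0.1894] [-3.1413  0.     -0.1634] [-0.1183 -0.6215 -1.288 ] 0.011809873558258462
turn [-0.0002 -0.     -0.0932] shift [ 0.0171 -0.1036 -0.0064]
```

Request:
arm_command(series=[0,0,-0.093,0.017,-0.104,0,0,0,0,-0.093,0.017,-0.104,0,0,0,0,-0.093,0.017,-0.104,0,0])

```text
t: 17.25
eef_pos: [0.4522, 0.2109, 0.1893]
ee_rot: [3.141, 0.0, -0.025]
force: [-0.1, 0.1, -1.1]
width: 0.0119
gripper_force: 40.0
```

Run:
```python
from h import *
import pickle
s=arm.get_state();p=s["eef_pos"];print(p,s["ee_rot"])
m=arm.camera_model("wrist");im=arm.grab_frame("wrist");pickle.dump(m,open("w4.pkl","wb"));cv2.imwrite("pics/w4.png",im)
c=np.array([.4503,.2113,.0715]);T=p-[.0021,0,.0844]
print("ledge pred",proj(m,[T+[.011,0,.012],T+[.006,0,.012],T+[.017,0,.057]]),"rim pred",proj(m,[c+[.016,0,0],c+[0,.016,0],c-[0,.016,0]]))
o=crop(im,230,150,200,150,4);cv2.imwrite("pics/w4c.png",o)
```

```text
[0.4522 0.2109 0.1893] [ 3.1414  0.0004 -0.025 ]
ledge pred [[318.8336 239.9417]
 [319.0241 247.0951]
 [318.2118 255.3091]] rim pred [[318.4128 216.0261]
 [298.9881 235.8879]
 [338.8796 234.9645]]
```

View pics/w4c.png

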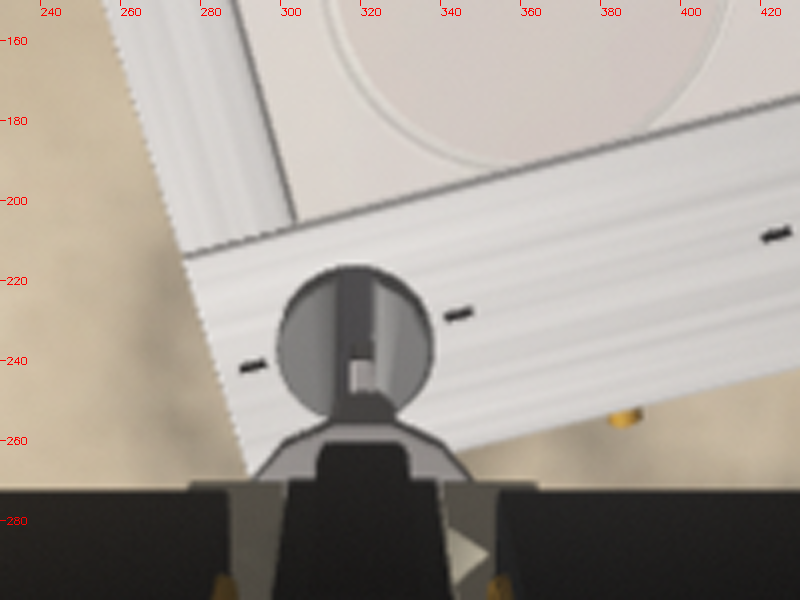

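The picture shows the left head centred at px 318.9 with slot centre ~318.5, blade at 320.5: the blade must go 1.2 mm to image left; angle agrees. Fore-aft matches the model.

Request:
arm_command(series=[0,0,0,0,-0.012,0.1,0,0,0,0,0,-0.012,0.2,0,0,0,0,0,-0.012,0.3,0,0,0,0,0,-0.012,0.34,0,0,0,0,0,-0.012,0.34,0])

```text
t: 17.92
eef_pos: [0.4523, 0.2122, 0.1552]
ee_rot: [3.141, 0.001, -0.021]
force: [-0.1, -0.1, -0.9]
width: 0.012
gripper_force: 40.0
```

Request:
arm_command(series=[0,0,0,0,0,0.03,0,0,0,0,0,0,0.05,0,0,0,0,0,0,0.06,0,0,0,0,0,0,0.06,0])

```text
t: 18.42
eef_pos: [0.4525, 0.2123, 0.1498]
ee_rot: [-3.141, -0.0, -0.021]
force: [-0.4, -0.1, 2.6]
width: 0.012
gripper_force: 40.0
```

Request:
arm_command(series=[0,0,0.1,0,0.003,-0.005,0,0,0,0.2,-0.001,0.006,-0.005,0,0,0,0.3,-0.002,0.01,-0.005,0,0,0,0.4,-0.004,0.012,-0.005,0,0,0,0.5,-0.006,0.015,-0.005,0,0,0,0.6,-0.009,0.017,-0.005,0,0,0,0.7,-0.011,0.019,-0.005,0,0,0,0.7,-0.011,0.019,-0.005,0])

```text
t: 19.42
eef_pos: [0.4509, 0.2099, 0.1499]
ee_rot: [3.14, -0.0, -1.12]
force: [-2.0, -1.5, -0.6]
width: 0.0118
gripper_force: 40.0
```

Request:
arm_command(series=[0,0,0.1,0,0.001,0,0,0,0,0.2,-0.002,0.002,0,0,0,0,0.24,-0.002,0.002,0,0,0,0,0.24,-0.002,0.002,0,0])

```text
t: 19.92
eef_pos: [0.4499, 0.2095, 0.1498]
ee_rot: [3.139, -0.002, -1.495]
force: [-4.7, -3.1, 4.4]
width: 0.0116
gripper_force: 40.0
```

Run:
```python
from h import *
s=arm.get_state();print(s["eef_pos"],s["ee_rot"],s["force"],s["moment"])
```

```text
[0.4499 0.2095 0.1498] [ 3.1393 -0.0016 -1.4948] [-4.7304 -3.0801  4.4471] [-1.0767  2.0061  0.0899]
```

Request:
arm_command(series=[0,0,0.04,0,0,0,0,0,0,0.06,0,0,0,0,0,0,0.06,0,0,0,0])

```text
t: 20.3
eef_pos: [0.4498, 0.2095, 0.1498]
ee_rot: [3.139, -0.002, -1.588]
force: [-5.7, -3.4, 4.9]
width: 0.0122
gripper_force: 40.1
```

Run:
```python
from h import *
s=arm.get_state();print(s["eef_pos"],s["ee_rot"],s["force"],s["moment"])
```

```text
[0.4498 0.2095 0.1498] [ 3.1393 -0.0021 -1.5878] [-5.6994 -3.3823  4.9297] [-1.0447  2.3597  0.4821]
```

Stop reached (0.48 N m). Back off, lift and check both screws.

Request:
arm_command(series=[0,0,-0.07,0,0,0,0,0,0,-0.07,0,0,-0.15,0,0,0,-0.07,0,0,-0.5,0,0,0,-0.07,0,0,-0.5,0])

```text
t: 20.8
eef_pos: [0.453, 0.2122, 0.2038]
ee_rot: [-3.136, 0.004, -1.482]
force: [-0.0, -0.8, -2.1]
width: 0.0119
gripper_force: 40.0
```

Run:
```python
from scr import *
s=arm.get_state();p=s["eef_pos"];print(p,s["ee_rot"])
m=arm.camera_model("wrist");im=arm.grab_frame("wrist");pickle.dump(m,open("w5.pkl","wb"));cv2.imwrite("pics/w5.png",im)
u=proj(m,[[.4502,.2116,.0715],[.4756,.1046,.0715]]);print(u)
c=[crop(im,int(np.clip(a-65,0,510)),int(np.clip(b-65,0,350)),130,130,3) for a,b in u]
cv2.imwrite("pics/w5c.png",np.hstack(c))
```

```text
[0.453  0.2122 0.2038] [-3.1357  0.004  -1.482 ]
[[323.7723 228.3797]
 [303.1755  88.3429]]
```

View pics/w5c.png

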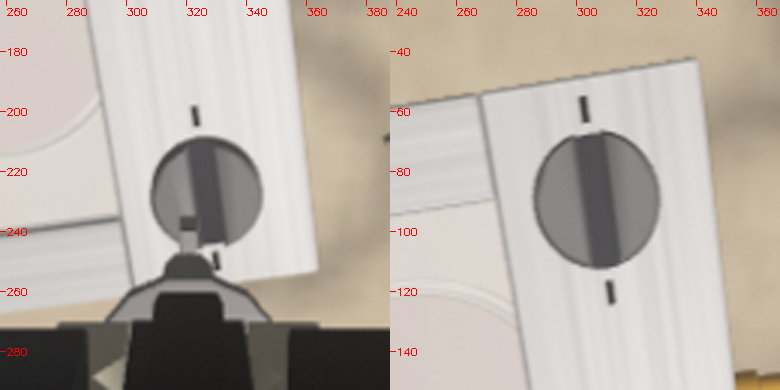

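Both slots are in line with their black marks: left marks at crop (195,115)/(216,260), right at (583,108)/(611,292). Now the key goes back to its stand, to the pose where it was grasped.

Request:
arm_command(series=[0,0,0.03,0.4,-0.04,0,0,0,0,0.068,0.9,-0.09,0,0,0,0,0.068,0.9,-0.09,0,0])

```text
t: 21.22
eef_pos: [0.4677, 0.1192, 0.1997]
ee_rot: [3.141, -0.0, -1.593]
force: [0.3, 0.9, -1.7]
width: 0.0119
gripper_force: 40.0
```

Request:
arm_command(series=[0,0,0,0.4,0,0,0,0,0,0,0.9,0,0,0,0,0,0,0.9,0,0,0])

```text
t: 21.6
eef_pos: [0.4657, 0.0298, 0.1997]
ee_rot: [3.141, -0.0, -1.592]
force: [-0.2, 0.2, -1.8]
width: 0.012
gripper_force: 40.0
```

Request:
arm_command(series=[0,0,0,0.4,0,0,0,0,0,0,0.9,0,0,0,0,0,0,0.9,0,0,0])

```text
t: 21.98
eef_pos: [0.4645, -0.0598, 0.1997]
ee_rot: [3.141, -0.0, -1.592]
force: [-0.1, 1.2, 0.4]
width: 0.0123
gripper_force: 40.0
```

Run:
```python
from h import *
s=arm.get_state();print(s["eef_pos"],s["ee_rot"],s["force"],s["width"])
tool([.5223,-.1455,.190],[np.pi,0,-1.588])
```

```text
[ 0.4645 -0.0598  0.1997] [ 3.1411 -0.0002 -1.592 ] [-0.1188  1.1872  0.3811] 0.012255964620083104
turn [ 0.0003 -0.0001 -0.0025] shift [ 0.8444 -0.5963  0.0973]
```

Request:
arm_command(series=[0,0,0,0.2,-0.4,0,0,0,0,-0.003,0.6,-0.596,0,0,0,0,-0.003,0.844,-0.596,0.1,0,0,0,-0.003,0.844,-0.596,0.1,0,0,0,-0.003,0.844,-0.596,0.1,0])

```text
t: 22.6
eef_pos: [0.5231, -0.1427, 0.19]
ee_rot: [-3.142, 0.0, -1.584]
force: [0.4, -0.1, -0.9]
width: 0.0117
gripper_force: 40.0
```

Run:
```python
from h import *
s=arm.get_state();print(s["eef_pos"],s["ee_rot"],s["force"],s["width"])
tool([.5223,-.1455,.150],[np.pi,0,-1.588])
```

```text
[ 0.5231 -0.1427  0.19  ] [-3.1416  0.0001 -1.5838] [ 0.363  -0.0686 -0.9217] 0.011729769059687358
turn [-0.      0.0001  0.0027] shift [0.028  0.0073 0.4003]
```

Request:
arm_command(series=[0,0,0.002,0.028,0.007,0,0,0,0,0.002,0.028,0.007,0.15,0,0,0,0.002,0.028,0.007,0.3,0,0,0,0.002,0.028,0.007,0.3,0])

```text
t: 23.1
eef_pos: [0.5207, -0.1464, 0.1581]
ee_rot: [3.138, 0.0, -1.588]
force: [-0.5, 0.5, -1.3]
width: 0.0117
gripper_force: 40.0
```

Request:
arm_command(series=[0,0,0,0,0,0.06,0,0,0,0,0,0,0.12,0,0,0,0,0,0,0.12,0])

```text
t: 23.48
eef_pos: [0.5217, -0.1466, 0.1476]
ee_rot: [3.141, 0.0, -1.588]
force: [0.1, 0.0, -0.6]
width: 0.012
gripper_force: 40.0
```

Request:
arm_command(series=[0,0,0,-0.01,-0.005,0.1,0,0,0,0,-0.01,-0.005,0.2,0,0,0,0,-0.01,-0.005,0.3,0,0,0,0,-0.01,-0.005,0.4,0,0,0,0,-0.01,-0.005,0.48,0,0,0,0,-0.01,-0.005,0.48,0])

```text
t: 24.22
eef_pos: [0.5221, -0.1456, 0.0993]
ee_rot: [3.14, -0.0, -1.588]
force: [-0.1, 0.0, -1.0]
width: 0.012
gripper_force: 40.0
```

Request:
arm_command(series=[0,0,0,0,0,0.025,0,0,0,0,0,0,0.04,0,0,0,0,0,0,0.04,0])

```text
t: 24.6
eef_pos: [0.5227, -0.1456, 0.0964]
ee_rot: [-3.141, -0.0, -1.587]
force: [-1.4, 0.2, 1.1]
width: 0.012
gripper_force: 40.0
```

The collar touches at the original height. Release and rise.

Request:
arm_command(series=[0,0,0,0,0,0,0.45,0,0,0,0,0,0,0.45,0,0,0,0,0,0,0.45,0,0,0,0,0,0,0.45,0,0,0,0,0,-0.3,0.45,0,0,0,0,0,-0.6,0.45,0,0,0,0,0,-1,0.45,0,0,0,0,0,-1,0.45])

```text
t: 25.6
eef_pos: [0.5244, -0.1457, 0.1994]
ee_rot: [-3.135, -0.0, -1.587]
force: [-0.7, -0.1, -0.3]
width: 0.0393
gripper_force: 0.0
```

Request:
arm_command(series=[0,0,0,0,0,-0.3,0.45,0,0,0,0,0,-0.54,0.45,0,0,0,0,0,-0.54,0.45,0,0,0,0,0,-0.54,0.45])

```text
t: 26.1
eef_pos: [0.5219, -0.1455, 0.249]
ee_rot: [3.14, 0.0, -1.588]
force: [0.8, 0.7, -0.2]
width: 0.0395
gripper_force: 0.0
```

Run:
```python
from h import *
import pickle
s=arm.get_state();print(s["eef_pos"],s["ee_rot"],s["width"])
w=arm.grab_frame("wrist");b=arm.grab_frame("side");a=arm.grab_frame("scene")
o=np.hstack([crop(w,209,138,220,180,1.8),crop(b,160,190,240,180,1.67,40)[:,:400]][:1]+[cv2.resize(crop(b,160,190,230,186,1.74,40),(400,324))])
a0=cv2.imread("pics/scene0.png");c=np.hstack([crop(a0,225,190,170,140,2.3),crop(a,225,190,170,140,2.3)]);
W=min(o.shape[1],c.shape[1]);P=np.vstack([o[:,:W],c[:,:W]])[:600];print(P.shape);cv2.imwrite("pics/fin.png",P)
```

```text
[ 0.5219 -0.1455  0.249 ] [ 3.1402  0.0003 -1.5877] 0.039507271329390116
(600, 782, 3)
```

View pics/fin.png

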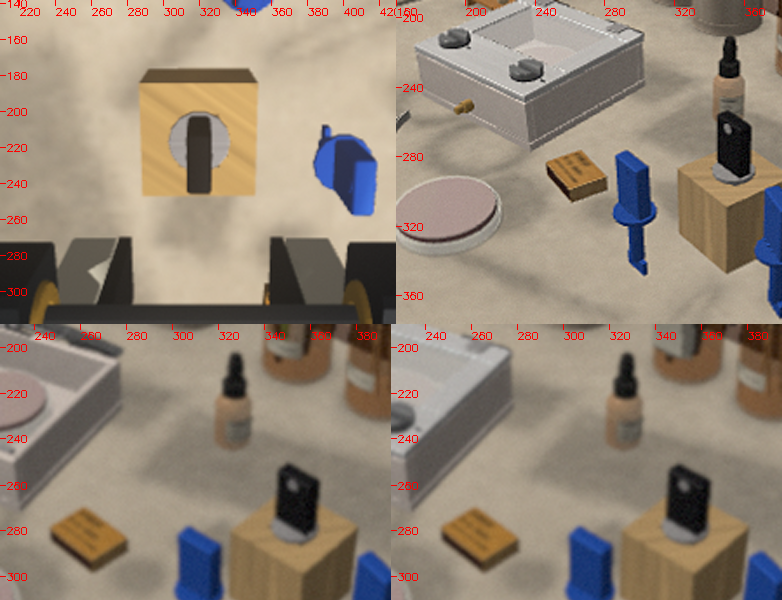

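The cover is shut and both slots line up. The key stands home in its stand at px (350,265), as before. The dropper and matchbox sit unchanged at (322,225) and (262,283).

```bash
python3 -c "
from station import arm
print(arm.job_done())"
```

```text
the job is handed in; nothing more can be done
None
```

The job is handed in at about 26 s: the cover is shut, both screws are turned to their locked stops, and the key is back home in its stand, with the dropper bottle and matchbox undisturbed.

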